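# Hang the largest check weight from the case on the hook scale

## Task

Take the carton off the lid of the weight case and stand it in the middle of the bare wooden board, then lift the lid open by its bar until it rests back on its stop, without letting it fall or flinging it. Then take the largest of the three check weights out and hang it by its eye on the hook of the scale, letting go so that it hangs still; leave the other two weights in the case, the lid open and the other things on the table where they are.

Things in the scene. Friction and masses are not known exactly. Their poses are not given: they have to be found in the camera images.
- case: grey case, fixed: base 130 (x) x 260 (y) x 55 mm high, 5 mm walls and floor, two cross walls making three equal bays along y (centres at y = -85, 0, 85 mm); 97.5 mm high with its lid shut. Origin at the centre of its underside; front, with the lid's bar, at -x; hinge along the rear (+x) top edge. Stands left or right on the table, the scale on the other side
- lid (a joint): lid angle in rad: 0 shut, grows as it opens; the stop is at 1.75. The lid is a hollow shell 42 mm deep, 0.35 kg, free-swinging: let go below about 1.2 rad it falls shut, beyond that it falls back on its stop and stays
- lid_hinge (a point): point on the lid's hinge line, at mid-width: in the case's frame 65 mm behind its centre and 55.5 mm above its underside; the lid turns about the y axis through this point
- lid_bar (a point): middle of the lid's steel bar: round, 10 mm in diameter, 110 mm long along the case's y, held by two thin side arms 40 mm in front of the lid's front face; shut, it is 170 mm in front of the hinge and 32 mm above it, 87.5 mm above the table; it moves with the lid and can be taken from above
- carton: small closed cardboard carton, 55 (x) x 80 (y) x 50 (z) mm, 0.15 kg, standing loose on the closed lid; origin at the centre of its underside
- board: bare wooden board lying fixed on the table at the outer left or right, 140 x 140 x 12 mm; origin at the centre of its underside, so its top is 12 mm above it
- big: the largest of three steel weights, one per bay: round body 58 mm in diameter, 28 mm high, about 0.55 kg (+-15 %), with an upright flat lug on top 46 wide (y), 9 thick (x), 54 mm high; its eye (28 wide, 30 high, open through along x) starts at the body's top, with 24 mm of solid lug above it. Origin at the centre of its underside, z up
- big_eye (a point): top of the eye's opening in the largest weight, mid-thickness of the lug: 58 mm above the weight's origin and 24 mm below the top of the lug
- mid: the middle one of three steel weights, one per bay: round body 46 mm in diameter, 22 mm high, about 0.28 kg (+-15 %), with an upright flat lug on top 46 wide (y), 9 thick (x), 54 mm high; its eye (28 wide, 30 high, open through along x) starts at the body's top, with 24 mm of solid lug above it. Origin at the centre of its underside, z up
- small: the smallest of three steel weights, one per bay: round body 34 mm in diameter, 16 mm high, about 0.13 kg (+-15 %), with an upright flat lug on top 46 wide (y), 9 thick (x), 54 mm high; its eye (28 wide, 30 high, open through along x) starts at the body's top, with 24 mm of solid lug above it. Origin at the centre of its underside, z up
- scale: hook scale, fixed: grey dial housing 110 wide, from x = 20 (front) to 80 mm, top 125 mm up, with a neck 24 wide (x 20 to 50) up to 187.5 mm; base plate x -35 to 95, y +-65, 20 mm high. From the neck's front a round hook rod 8 mm thick runs level towards -x, axis 170 mm up, to x = -45 mm, then turns up to its tip. Origin on the table under the hook, in the hook's plane
- hook_seat (a point): middle of the place where the weight is to hang: top of the level rod, x = -25 mm, 174 mm up in the scale's frame; 45 mm in front of the neck's front face
- hook_tip (a point): centre of the hook's rounded upturned tip (4 mm radius): x = -55 mm, 180 mm up in the scale's frame, so the tip's highest point is 184 mm up and its foremost is 34 mm in front of hook_seat
- jar: white plastic jar, 42 mm diameter, 85 mm high, loose, standing close beside the scale; origin at the centre of its underside
- can: aluminium can with a paper label, 42 mm diameter, 120 mm high, loose, standing close beside the scale; origin at the centre of its underside
- roll: paper label roll, 64 mm diameter, 30 mm high, loose, lying flat on the table just in front of the scale below the hook tip; origin at the centre of its underside
- stapler: stapler, 35 x 120 x 42 mm, lying close behind the case, lower than the opened lid; origin at the centre of its underside
- mug: white mug, 76 mm diameter, 90 mm high, standing behind the scale; origin at the centre of its underside
Not all that is in view belongs to the job. What is shaped like the carton but turquoise is not meant. Several things have the shape of the board; the one meant has the colours described above.

How it is judged:
By the outcome, as a careful person would: the job done as asked, in the order asked, and still so for the second after the job is handed in, with the robot touching nothing.
It also fails if it takes over 72 s, if anything falls off the work surface, if the arm or the gripper's body presses on something with over 40 N, if the wrist force passes 120 N, or if a joint passes its speed limit or range.

## Robot

A 6-joint arm with a two-finger parallel gripper is mounted at the origin on the work surface. World frame = base frame: x ahead of the robot, y to its left, z up, the work surface at z = 0. Lengths are in m, angles in degrees, forces in N, time in s.
With the tool pointing down it reaches from about 0.4 to 0.825 m from the base axis. Payload 7 kg.
Tool frame: the origin (TCP) lies between the finger pads; the fingertips stand 22 mm ahead of it and the grasp point (between the pads) lies 3 mm ahead of it; z points along the fingers, y is the line along which they close (so a half turn about z gives the same grasp; the last joint's range is limited). The gripper opens to 88 mm and grips with 3 to 60 N. Pads are 19 mm wide; open, the fingers measure 130 mm over their backs; the gripper's body (78 mm by 193 mm) begins 47 mm behind the grasp point.
Start: joints at [85.09, 20.546, 0.682, 0, -70.136, -16.507], TCP at [0.246, 0.628, 0.249] pointing down, gripper open.
Joint ranges: [-176.03, 176.03], [-82.01, 121.73], [-58.28, 71.71], [-173.87, 95.51], [-174.79, -0.11], [-173.66, 173.66]. Speed limits (degrees/s): [136.94, 136.94, 172.46, 180, 180, 180].

## Interface

Orientations are given as [roll, pitch, yaw] about the fixed x, y, z axes, in that order (R = Rz(yaw) Ry(pitch) Rx(roll)).
In Python, from plant import ctrl gives the robot as it stands.
- The arm moves only by the tool apply_moves, never from a script. Its argument "targets" is a list of rows, each an object with "travel": the shift along the tool's x, y, z in mm, a list of three; "roll": the turn about the tool's z in degrees; "jaw": the finger opening in mm, from 0 to 87.6. In form: [{"travel": [tx, ty, tz], "roll": roll, "jaw": jaw}, ...]. A call has 1 to 10 rows; each row shifts and turns the commanded pose from where the row before left it, along the tool's axes as they then stand; what a row does not reach is not made up. A row lasts 1/10 s, in which the tool goes at most 50 mm and 8.59 degrees, less where a joint would pass 70% of its speed; a pose out of reach is approached as far as the arm can. A call with a gripper value outside its range is refused whole. The fingers move at their own pace and stop on an object; the grip force is fixed at half the most. Time passes only in rows, so rows that do not move let the fingers close. It gives the time, the measured TCP pose, the force, the opening and the grip force at its end, in the units of the state.
- ctrl.get_obs(): the state, without advancing time (a new reading comes with each control period).
- ctrl.snapshot(name): name is "scene" or "top"; returns the picture (420x560x3 uint8, red, green, blue); there is no depth.
- ctrl.calibration(name): a dict with "K" (3x3 intrinsics, pixels), "dist_coeffs" ([k1, k2, p1, p2, k3] as OpenCV has them; the pictures are not rectified), "extrinsics" (4x4, takes a point from camera to world coordinates). Camera axes: x right, y down, z forward; pixel columns grow to the right and rows downward; lengths in m; the calibration is good to about 2 mm. A picture is of the moment at which its call begins. calibration takes no time and is no camera call.
- ctrl.close_job(): hands the job in; it is judged then, once.
The state is a dict: "clock": time; "joint_pos": joint angles; "qvel": joint speeds; "tau": joint torques, N m; "tool_pos": TCP position; "orientation": TCP orientation; "force": force on the tool from outside, world axes, zero at the start; "moment": the same for the moment, N m; "opening": finger opening in m; "gripper_force": force on a finger pad.
Only numpy, scipy, OpenCV 4.12 (cv2) and the standard library are available. Lean on these libraries where they do the work, as an engineer would, in place of code of your own. Each camera call takes 0.05 s, during which the arm holds its last target. There are 200 camera calls.

## Working session

There is one attempt and no reset: what is moved stays moved. The work goes in short steps, Python scripts to look and compute and a tool call to move; the robot and the scene stay as the last step left them, time stands still between calls to the robot, and variables do not carry over. Pictures are saved under pics/ and viewed, at most 11 in all, crops included, and the job is handed in when it is done.

Besides the shell and the picture viewer there is one more tool, called after "Call:" by a JSON object that holds its "api" and its "payload". apply_moves: Moves the arm, as the interface text tells. Its arguments: {"type":"object","properties":{"targets":{"type":"array","items":{"type":"object","properties":{"travel":{"type":"array","items":{"type":"number"}},"roll":{"type":"number"},"jaw":{"type":"number"}}}}},"required":["targets"]}

```bash
mkdir -p pics; ls; cat > h.py <<'E'
import numpy as np, cv2
from plant import ctrl
def cal(n):
    c=ctrl.calibration(n); return np.array(c['K'],float),np.array(c['dist_coeffs'],float),np.array(c['extrinsics'],float)
def px2w(n,u,v,z):
    K,d,E=cal(n); p=cv2.undistortPoints(np.array([[[u,v]]],float),K,d)[0,0]
    r=E[:3,:3]@np.array([p[0],p[1],1]); o=E[:3,3]; return o+r*(z-o[2])/r[2]
def w2px(n,P):
    K,d,E=cal(n); T=np.linalg.inv(E); return cv2.projectPoints(np.array(P,float).reshape(-1,3),cv2.Rodrigues(T[:3,:3])[0],T[:3,3],K,d)[0][:,0]
def snap(n,f,s=1,crop=None):
    im=np.array(ctrl.snapshot(n))[:,:,::-1]
    cv2.imwrite('pics/raw_'+f,im)
    if crop: im=im[crop[1]:crop[3],crop[0]:crop[2]]
    cv2.imwrite('pics/'+f,cv2.resize(im,None,fx=s,fy=s,interpolation=cv2.INTER_CUBIC))
E
python3 - <<'E'
from h import *
snap('top','t0.png',1.42); snap('scene','s0.png',1.42)
for n in('top','scene'): print(cal(n)[2].round(3))
print(ctrl.get_obs())
E
```

```text
pics
[[ 0.004 -0.974  0.226  0.26 ]
 [-1.    -0.004 -0.002  0.005]
 [ 0.003 -0.226 -0.974  1.102]
 [ 0.     0.     0.     1.   ]]
[[-0.764  0.549 -0.338  0.891]
 [ 0.645  0.652 -0.398  0.481]
 [ 0.002 -0.522 -0.853  1.227]
 [ 0.     0.     0.     1.   ]]
{'clock': 0.1, 'joint_pos': array([ 8.50878213e+01,  2.05853901e+01,  6.38323042e-01, -1.85722705e-02,
       -7.01355883e+01, -1.65053379e+01]), 'qvel': array([ 0.12089642, -0.16861177,  0.10382449,  0.04720034,  0.01864248,
       -0.01981656]), 'tau': array([-1.64552006e-03, -5.84163523e+01,  2.93745250e+01,  7.01547146e+00,
        1.01038290e-02, -4.75894490e-05]), 'tool_pos': array([0.24637009, 0.62798748, 0.24773032]), 'orientation': array([ 1.79915790e+02, -6.74434189e-03, -2.14238350e+01]), 'force': array([-0.2219149 , -0.29303625,  0.20736064]), 'moment': array([-0.02774255,  0.01486414,  0.01591828]), 'gripper_force': 0.0, 'opening': 0.08785223315097021}
```

View pics/t0.png

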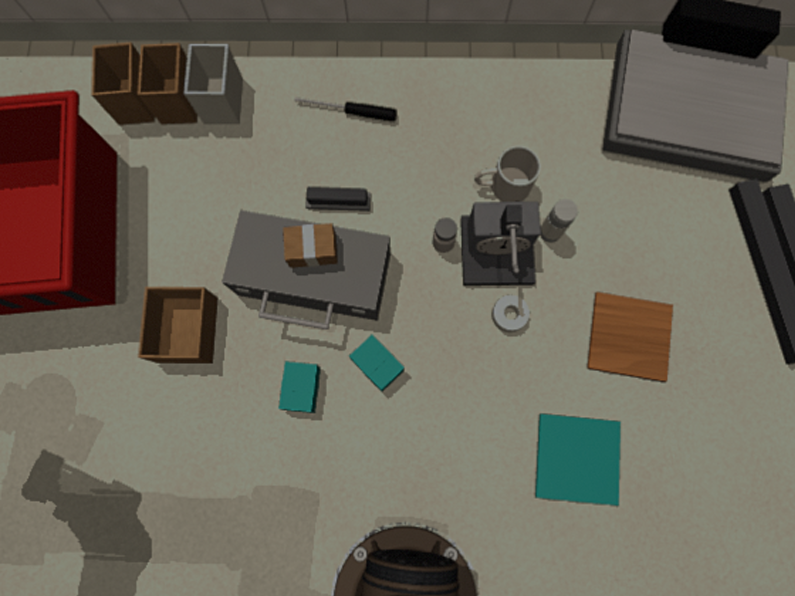

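View pics/s0.png

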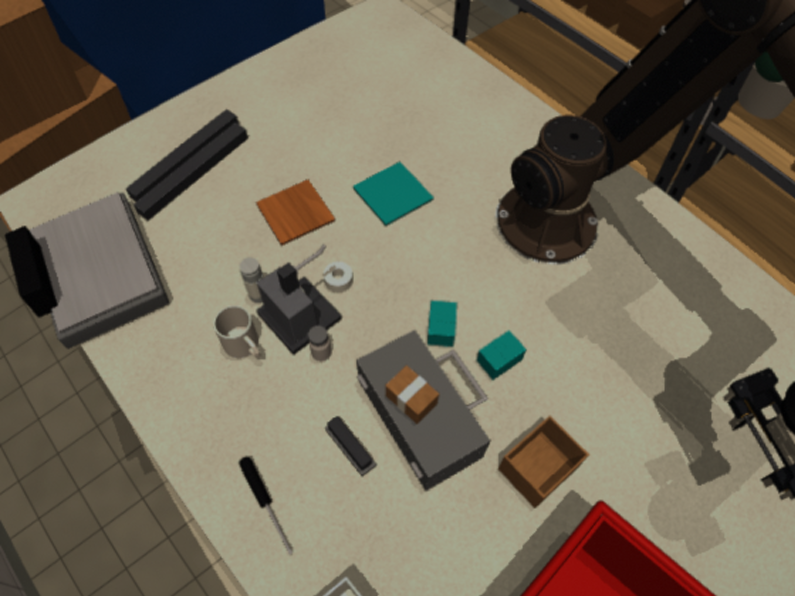

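The top view (×1.42) shows the carton, brown with white tape, at (310,245) on the case lid. The two turquoise look-alikes are at (300,387) and (377,362). There are two board candidates: wooden at (630,336) and turquoise at (578,460). The bare wooden one fits. Next I'll enlarge both areas to confirm.

```bash
python3 - <<'E'
import cv2
im=cv2.imread('pics/raw_t0.png')
cv2.imwrite('pics/c1.png',cv2.resize(im[135:250,150:300],None,fx=5,fy=5,interpolation=cv2.INTER_CUBIC))
cv2.imwrite('pics/c2.png',cv2.resize(im[100:275,310:480],None,fx=3.4,fy=3.4,interpolation=cv2.INTER_CUBIC))
E
```

```text
(no output)
```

View pics/c1.png

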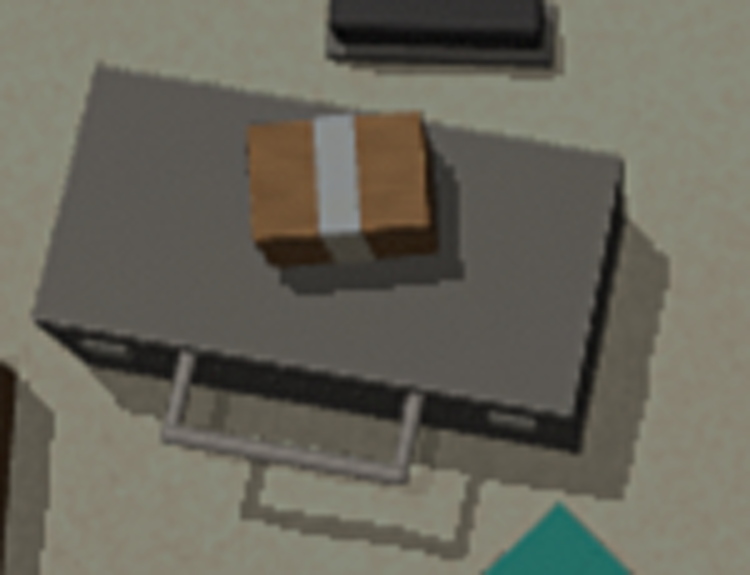

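View pics/c2.png

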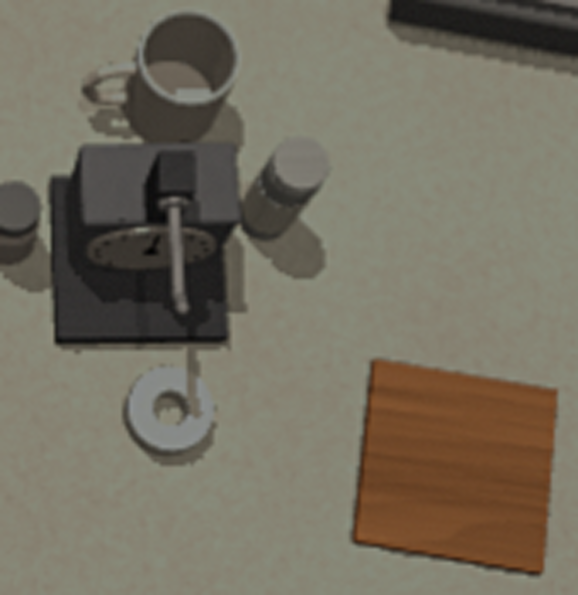

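The crops confirm both objects. The carton (brown, white tape) has its top-face corners at about (247,125) to (430,229) in c1. The wooden board has corners (373,360), (556,390), (543,573) and (354,543) in c2. The hook tip is at (182,305) in c2.

```bash
python3 - <<'E'
from h import *
def f(L,z,o,s): return np.array([px2w('top',o[0]+(x+.5)/s-.5,o[1]+(y+.5)/s-.5,z)[:2] for x,y in L])
A=lambda a,b:np.degrees(np.arctan2(*(b-a)[::-1]))
c1=((150,135),5);c2=((310,100),3.4)
lid=f([(97,66),(623,158),(575,417),(37,319)],.0975,*c1)
print('lid',lid.round(4).tolist(),lid.mean(0)); print([A(lid[i],lid[(i+1)%4]) for i in range(4)])
ca=f([(247,125),(424,112),(430,229),(255,238)],.1475,*c1)
print('carton',ca.mean(0),[A(ca[i],ca[(i+1)%4]) for i in range(4)],[np.linalg.norm(ca[i]-ca[(i+1)%4]) for i in range(4)])
b=f([(166,436),(405,477)],.0875,*c1);print('bar',b.tolist(),b.mean(0),A(*b),np.linalg.norm(b[1]-b[0]))
bo=f([(373,360),(556,390),(543,573),(354,543)],.012,*c2);print('board',bo.mean(0),[A(bo[i],bo[(i+1)%4]) for i in range(4)])
s=f([(57,342),(227,341),(52,178)],.02,*c2);print('scale',s.tolist(),A(s[0],s[1]),s[:2].mean(0))
print('tip',f([(182,303)],.182,*c2), 'hook root top',f([(174,205)],.174,*c2))
print('neck top',f([(160,152),(196,152),(196,200),(157,200)],.1875,*c2).tolist())
print('roll',f([(170,405)],.03,*c2),'can',f([(300,165)],.12,*c2),'jar',f([(14,208)],.085,*c2))
st=f([(330,30),(545,38)],.042,*c1);print('stapler',st.tolist())
E
```

```text
lid [[0.6393, 0.2852], [0.5936, 0.0296], [0.4666, 0.0508], [0.5126, 0.3054]] [0.55304128 0.16772894]
[np.float64(-100.13937738235519), np.float64(170.52224963120182), np.float64(79.75388953466843), np.float64(-9.065077073823005)]
carton [0.56799004 0.15753849] [np.float64(-85.31419140361886), np.float64(-175.48233607167512), np.float64(93.32348139534014), np.float64(6.624801985626044)] [np.float64(0.08112868065506215), np.float64(0.056002357311830286), np.float64(0.07915447941715131), np.float64(0.05415123579889773)]
bar [[0.4586644058219784, 0.2435986155398774], [0.4396255890222258, 0.13045176960844485]] [0.449145   0.18702519] -99.55148188187111 0.11473746244956737
board [ 0.43866146 -0.39732952] [np.float64(-99.35926412135322), np.float64(170.7828249061385), np.float64(81.08735268489049), np.float64(-9.440504251607381)]
scale [[0.529270460085403, -0.10197392584282146], [0.5306381473180873, -0.22920891715726519], [0.6588083733268741, -0.10042380783852825]] -89.38413413384013 [ 0.5299543  -0.16559142]
tip [[ 0.5150804  -0.16639715]] hook root top [[ 0.58384029 -0.16509044]]
neck top [[0.6154423161677398, -0.15479003579403838], [0.6155836077476691, -0.1782771448863281], [0.5826195746037298, -0.17698057824453312], [0.5824763603677764, -0.15173631366948684]]
roll [[ 0.47958214 -0.18307337]] can [[ 0.63260515 -0.26422675]] jar [[ 0.61197082 -0.06643964]]
stapler [[0.6803234949233012, 0.18210913067952547], [0.6764494594302036, 0.0715767659933993]]
```

```bash
cat >> h.py <<'E'
def legs(pts,start=None):
    """pts: (x,y,z,yaw) waypoints; prints tool-frame travel (mm, in the yaw after the turn) and roll"""
    if start is None:
        o=ctrl.get_obs(); start=(*o['tool_pos'],o['orientation'][2]); print('at',np.round(start,4),'t',o['clock'],'open',o['opening'],'F',np.round(o['force'],1))
    p=np.array(start,float)
    for q in pts:
        q=np.array(q,float); d=(q-p)[:3]*1000; y=np.radians(q[3]); r=-((q[3]-p[3]+180)%360-180)
        print('roll %.1f then travel'%r,np.round([d[0]*np.cos(y)+d[1]*np.sin(y),d[0]*np.sin(y)-d[1]*np.cos(y),-d[2]],1)); p=q
E
python3 - <<'E'
from h import *
y=-85.3
legs([(.246,.628,.33,y),(.568,.1575,.25,y),(.568,.1575,.128,y),(.568,.1575,.30,y),(.438,-.397,.30,y),(.438,-.397,.044,y),(.438,-.397,.20,y)])
E
```

```text
at [  0.2464   0.628    0.2477 -21.4238] t 0.1 open 0.08785223315097021 F [-0.2 -0.3  0.2]
roll 63.9 then travel [ -0.    0.4 -82.3]
roll -0.0 then travel [ 495.3 -282.4   80. ]
roll -0.0 then travel [  0.  -0. 122.]
roll -0.0 then travel [   0.   -0. -172.]
roll -0.0 then travel [542. 175.  -0.]
roll -0.0 then travel [  0.  -0. 256.]
roll -0.0 then travel [   0.   -0. -156.]
```

Call:
{"api": "apply_moves", "payload": {"targets": [{"travel":[0,0,-10],"roll":8,"jaw":87},{"travel":[0,0,-10],"roll":8,"jaw":87},{"travel":[0,0,-10],"roll":8,"jaw":87},{"travel":[0,0,-10],"roll":8,"jaw":87},{"travel":[0,0,-10],"roll":8,"jaw":87},{"travel":[0,0,-10],"roll":8,"jaw":87},{"travel":[0,0,-10],"roll":8,"jaw":87},{"travel":[0,0,-10],"roll":8,"jaw":87}]}}

```text
clock: 0.9
tool_pos: [0.2464, 0.6282, 0.3284]
orientation: [180.0, -0.1, -85.7]
force: [0.1, 0.4, 0.2]
opening: 0.0869
gripper_force: 0.0
```

Call:
{"api": "apply_moves", "payload": {"targets": [{"travel":[20,-11,0],"roll":0,"jaw":87},{"travel":[35,-20,0],"roll":0,"jaw":87},{"travel":[40,-23,0],"roll":0,"jaw":87},{"travel":[40,-23,0],"roll":0,"jaw":87},{"travel":[40,-23,0],"roll":0,"jaw":87},{"travel":[40,-23,0],"roll":0,"jaw":87},{"travel":[40,-23,5],"roll":0,"jaw":87},{"travel":[40,-23,10],"roll":0,"jaw":87},{"travel":[40,-23,10],"roll":0,"jaw":87},{"travel":[40,-23,10],"roll":0,"jaw":87}]}}

```text
clock: 1.9
tool_pos: [0.4913, 0.27, 0.2931]
orientation: [180.0, 0.0, -85.4]
force: [0.6, 0.2, 0.1]
opening: 0.0869
gripper_force: 0.0
```

Call:
{"api": "apply_moves", "payload": {"targets": [{"travel":[40,-23,10],"roll":0,"jaw":87},{"travel":[40,-23,10],"roll":0,"jaw":87},{"travel":[30,-16,10],"roll":0,"jaw":87},{"travel":[10,-5,10],"roll":0,"jaw":87},{"travel":[0,0,5],"roll":0,"jaw":87},{"travel":[0,0,0],"roll":0,"jaw":87}]}}

```text
clock: 2.5
tool_pos: [0.5665, 0.1576, 0.2474]
orientation: [179.9, -0.0, -85.4]
force: [-0.0, 1.0, 0.5]
opening: 0.0871
gripper_force: 0.0
```

```bash
python3 - <<'E'
from h import *
legs([(.568,.1575,.128,-85.3)])
E
```

```text
at [  0.5665   0.1576   0.2474 -85.4472] t 2.5 open 0.08705104922360397 F [-0.   1.   0.5]
roll -0.1 then travel [  0.2  -1.5 119.4]
```

Call:
{"api": "apply_moves", "payload": {"targets": [{"travel":[0,-1,20],"roll":0,"jaw":87},{"travel":[0,0,30],"roll":0,"jaw":87},{"travel":[0,0,30],"roll":0,"jaw":87},{"travel":[0,0,25],"roll":0,"jaw":87},{"travel":[0,0,14],"roll":0,"jaw":87},{"travel":[0,0,0],"roll":0,"jaw":70},{"travel":[0,0,0],"roll":0,"jaw":50},{"travel":[0,0,0],"roll":0,"jaw":40},{"travel":[0,0,0],"roll":0,"jaw":40},{"travel":[0,0,0],"roll":0,"jaw":40}]}}

```text
clock: 3.5
tool_pos: [0.5683, 0.1579, 0.1306]
orientation: [-179.9, 0.0, -85.4]
force: [-1.3, 1.1, 4.4]
opening: 0.0548
gripper_force: 29.9
```

Call:
{"api": "apply_moves", "payload": {"targets": [{"travel":[0,0,0],"roll":0,"jaw":40},{"travel":[0,0,0],"roll":0,"jaw":40},{"travel":[0,0,-10],"roll":0,"jaw":40},{"travel":[0,0,-20],"roll":0,"jaw":40}]}}

```text
clock: 3.9
tool_pos: [0.5671, 0.1569, 0.1587]
orientation: [179.8, -0.1, -85.4]
force: [0.4, -1.1, -1.5]
opening: 0.0549
gripper_force: 29.9
```

Call:
{"api": "apply_moves", "payload": {"targets": [{"travel":[0,0,-30],"roll":0,"jaw":40},{"travel":[0,0,-35],"roll":0,"jaw":40},{"travel":[10,3,-30],"roll":0,"jaw":40},{"travel":[25,8,-15],"roll":0,"jaw":40},{"travel":[35,11,-5],"roll":0,"jaw":40},{"travel":[40,13,0],"roll":0,"jaw":40},{"travel":[40,13,0],"roll":0,"jaw":40},{"travel":[40,13,0],"roll":0,"jaw":40},{"travel":[40,13,0],"roll":0,"jaw":40},{"travel":[40,13,0],"roll":0,"jaw":40}]}}

```text
clock: 4.9
tool_pos: [0.5021, -0.1202, 0.2752]
orientation: [-180.0, 0.0, -85.4]
force: [0.9, 0.4, -1.0]
opening: 0.0549
gripper_force: 29.9
```

Call:
{"api": "apply_moves", "payload": {"targets": [{"travel":[40,13,0],"roll":0,"jaw":40},{"travel":[40,13,0],"roll":0,"jaw":40},{"travel":[40,13,0],"roll":0,"jaw":40},{"travel":[40,13,0],"roll":0,"jaw":40},{"travel":[40,13,0],"roll":0,"jaw":40},{"travel":[35,11,10],"roll":0,"jaw":40},{"travel":[25,8,20],"roll":0,"jaw":40},{"travel":[12,4,30],"roll":0,"jaw":40},{"travel":[0,0,30],"roll":0,"jaw":40},{"travel":[0,0,20],"roll":0,"jaw":40}]}}

```text
clock: 5.9
tool_pos: [0.4356, -0.3969, 0.1626]
orientation: [179.9, 0.1, -85.5]
force: [-0.3, -0.8, -2.5]
opening: 0.055
gripper_force: 29.9
```

```bash
python3 - <<'E'
from h import *
legs([(.4387,-.3973,.046,-85.3)])
E
```

```text
at [  0.4356  -0.3969   0.1626 -85.5299] t 5.9 open 0.0549691818232934 F [-0.3 -0.8 -2.5]
roll -0.2 then travel [  0.6  -3.1 116.6]
```

Call:
{"api": "apply_moves", "payload": {"targets": [{"travel":[0,-3,25],"roll":0,"jaw":40},{"travel":[0,0,35],"roll":0,"jaw":40},{"travel":[0,0,30],"roll":0,"jaw":40},{"travel":[0,0,12],"roll":0,"jaw":40},{"travel":[0,0,4],"roll":0,"jaw":40},{"travel":[0,0,0],"roll":0,"jaw":40}]}}

```text
clock: 6.5
tool_pos: [0.4404, -0.3968, 0.0591]
orientation: [-180.0, -0.0, -85.4]
force: [-0.4, -0.5, -0.5]
opening: 0.0551
gripper_force: 29.9
```

Call:
{"api": "apply_moves", "payload": {"targets": [{"travel":[0,0,8],"roll":0,"jaw":40},{"travel":[0,0,4],"roll":0,"jaw":40},{"travel":[0,0,2],"roll":0,"jaw":40},{"travel":[0,0,0],"roll":0,"jaw":40}]}}

```text
clock: 6.9
tool_pos: [0.4403, -0.3966, 0.0451]
orientation: [-180.0, -0.0, -85.4]
force: [-0.1, 0.5, 0.2]
opening: 0.0548
gripper_force: 29.9
```

Call:
{"api": "apply_moves", "payload": {"targets": [{"travel":[0,0,1],"roll":0,"jaw":40},{"travel":[0,0,0],"roll":0,"jaw":40},{"travel":[0,0,0],"roll":0,"jaw":58},{"travel":[0,0,0],"roll":0,"jaw":75},{"travel":[0,0,0],"roll":0,"jaw":87},{"travel":[0,0,0],"roll":0,"jaw":87},{"travel":[0,0,-15],"roll":0,"jaw":87},{"travel":[0,0,-35],"roll":0,"jaw":87},{"travel":[0,0,-50],"roll":0,"jaw":87},{"travel":[0,0,-50],"roll":0,"jaw":87}]}}

```text
clock: 7.9
tool_pos: [0.4394, -0.3962, 0.1946]
orientation: [179.9, 0.0, -85.4]
force: [1.9, -0.8, -0.0]
opening: 0.0869
gripper_force: 0.0
```

```bash
python3 - <<'E'
from h import *
y=-99.7
legs([(.440,-.396,.25,-85.3),(.449,.186,.25,y),(.449,.186,.0915,y)])
ex=np.array([np.cos(np.radians(-9.7)),np.sin(np.radians(-9.7))])
a0=169.3
P=[]
for th in np.arange(0,106,5):
    a=np.radians(a0-th);P.append((-ex*0,)) if 0 else P.append((173*np.cos(a),173*np.sin(a)))
d=np.diff(P,axis=0); print(np.round(d,1).tolist())
E
```

```text
at [  0.4394  -0.3962   0.1946 -85.4113] t 7.9 open 0.08690741819808981 F [ 1.9 -0.8 -0. ]
roll -0.1 then travel [ -0.2  -0.6 -55.4]
roll 14.4 then travel [-575.2   89.2   -0. ]
roll -0.0 then travel [ -0.    0.  158.5]
[[3.4, 14.7], [4.7, 14.3], [5.9, 13.9], [7.1, 13.3], [8.3, 12.6], [9.3, 11.9], [10.3, 11.0], [11.3, 10.1], [12.1, 9.0], [12.8, 8.0], [13.5, 6.8], [14.0, 5.6], [14.4, 4.4], [14.8, 3.1], [15.0, 1.8], [15.1, 0.5], [15.1, -0.8], [14.9, -2.2], [14.7, -3.4], [14.3, -4.7], [13.9, -5.9]]
```

Call:
{"api": "apply_moves", "payload": {"targets": [{"travel":[0,0,-35],"roll":7.2,"jaw":87},{"travel":[0,0,-20],"roll":7.2,"jaw":87},{"travel":[-20,3,0],"roll":0,"jaw":87},{"travel":[-40,6,0],"roll":0,"jaw":87},{"travel":[-40,6,0],"roll":0,"jaw":87},{"travel":[-40,6,0],"roll":0,"jaw":87},{"travel":[-40,6,0],"roll":0,"jaw":87},{"travel":[-40,6,0],"roll":0,"jaw":87},{"travel":[-40,6,0],"roll":0,"jaw":87},{"travel":[-40,6,0],"roll":0,"jaw":87}]}}

```text
clock: 8.9
tool_pos: [0.4465, -0.0917, 0.2487]
orientation: [-180.0, 0.0, -99.8]
force: [0.8, 0.1, -0.2]
opening: 0.0868
gripper_force: 0.0
```

Call:
{"api": "apply_moves", "payload": {"targets": [{"travel":[-40,6,0],"roll":0,"jaw":87},{"travel":[-40,6,0],"roll":0,"jaw":87},{"travel":[-40,6,0],"roll":0,"jaw":87},{"travel":[-40,7,0],"roll":0,"jaw":60},{"travel":[-40,7,0],"roll":0,"jaw":50},{"travel":[-40,7,0],"roll":0,"jaw":50},{"travel":[-25,5,0],"roll":0,"jaw":50},{"travel":[-10,0,0],"roll":0,"jaw":50},{"travel":[0,0,0],"roll":0,"jaw":50},{"travel":[0,0,0],"roll":0,"jaw":50}]}}

```text
clock: 9.9
tool_pos: [0.4502, 0.1847, 0.2483]
orientation: [180.0, -0.0, -99.8]
force: [-0.6, -1.2, -0.5]
opening: 0.0502
gripper_force: 0.0
```

```bash
python3 - <<'E'
from h import *
y=-99.7
legs([(.449,.186,.0905,y)])
snap('scene','s1.png',1.42)
E
```

```text
at [  0.4502   0.1847   0.2483 -99.8196] t 9.9 open 0.05022601523805421 F [-0.6 -1.2 -0.5]
roll -0.1 then travel [ -1.1   1.4 157.8]
```

View pics/s1.png

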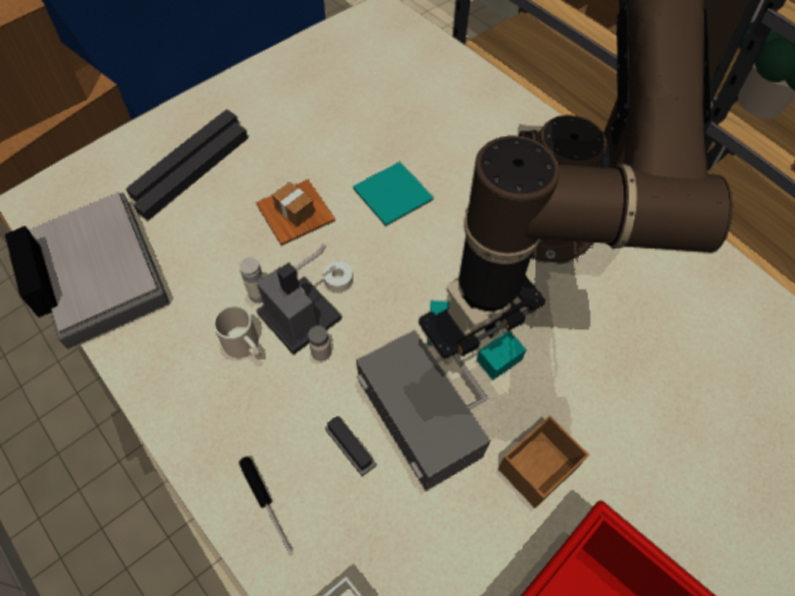

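The scene view shows the carton at (294,203), in the middle of the wooden board, with the gripper above the bar. Next I'll narrow the jaw so the inner finger fits the 40 mm gap, then go down to the bar.

Call:
{"api": "apply_moves", "payload": {"targets": [{"travel":[0,1,20],"roll":0,"jaw":25},{"travel":[0,0,35],"roll":0,"jaw":25},{"travel":[0,0,35],"roll":0,"jaw":25},{"travel":[0,0,20],"roll":0,"jaw":25},{"travel":[0,0,20],"roll":0,"jaw":25},{"travel":[0,0,14],"roll":0,"jaw":25},{"travel":[0,0,10],"roll":0,"jaw":25},{"travel":[0,0,3],"roll":0,"jaw":25},{"travel":[0,0,0],"roll":0,"jaw":25}]}}

```text
clock: 10.85
tool_pos: [0.4495, 0.185, 0.0916]
orientation: [-180.0, -0.0, -99.9]
force: [-0.0, -0.5, 0.4]
opening: 0.0253
gripper_force: 0.0
```

Call:
{"api": "apply_moves", "payload": {"targets": [{"travel":[0,0,1],"roll":0,"jaw":16},{"travel":[0,0,0],"roll":0,"jaw":10},{"travel":[0,0,0],"roll":0,"jaw":2},{"travel":[0,0,0],"roll":0,"jaw":2},{"travel":[0,0,0],"roll":0,"jaw":2},{"travel":[0,0,0],"roll":0,"jaw":2}]}}

```text
clock: 11.45
tool_pos: [0.4477, 0.1859, 0.091]
orientation: [179.9, 0.0, -99.8]
force: [-11.9, 5.8, 7.9]
opening: 0.009
gripper_force: 30.0
```

Call:
{"api": "apply_moves", "payload": {"targets": [{"travel":[0,2,0],"roll":0,"jaw":2},{"travel":[0,-1.6,-7.4],"roll":0,"jaw":2},{"travel":[0,-1.8,-7.3],"roll":0,"jaw":2},{"travel":[0,-2.2,-7.2],"roll":0,"jaw":2},{"travel":[0,-2.5,-7.1],"roll":0,"jaw":2},{"travel":[0,-2.8,-7.0],"roll":0,"jaw":2},{"travel":[0,0,0],"roll":0,"jaw":2}]}}

```text
clock: 12.15
tool_pos: [0.4582, 0.1841, 0.1275]
orientation: [180.0, 0.0, -99.8]
force: [-4.1, 3.5, -0.4]
opening: 0.0088
gripper_force: 30.0
```

```bash
python3 - <<'E'
from h import *
o=ctrl.get_obs();p=o['tool_pos'];print(p,o['force'],o['moment'])
ex=np.array([np.cos(np.radians(-9.7)),np.sin(np.radians(-9.7))])
h=np.array([.553,.1677])+.065*ex
for off in(0,-.002):
  r=(p[:2]-h)@ex-off; z=p[2]-.003-.0555; print(r,z,np.hypot(r,z),169.3-np.degrees(np.arctan2(z,r)))
E
```

```text
[0.45820669 0.1840581  0.1274661 ] [-4.10913653  3.48340982 -0.39458402] [1.34006472 1.5569655  0.03906205]
-0.1611942653657428 0.06896609774278922 0.1753280177971264 12.463399607282668
-0.1591942653657428 0.06896609774278922 0.1734910279040576 12.723212935803872
```

Call:
{"api": "apply_moves", "payload": {"targets": [{"travel":[0,-3.1,-6.8],"roll":0,"jaw":2},{"travel":[0,-3.4,-6.7],"roll":0,"jaw":2},{"travel":[0,-3.7,-6.6],"roll":0,"jaw":2},{"travel":[0,-4.0,-6.4],"roll":0,"jaw":2},{"travel":[0,-4.3,-6.2],"roll":0,"jaw":2},{"travel":[0,-4.5,-6.0],"roll":0,"jaw":2},{"travel":[0,-4.8,-5.9],"roll":0,"jaw":2},{"travel":[0,-5.0,-5.6],"roll":0,"jaw":2},{"travel":[0,-5.3,-5.4],"roll":0,"jaw":2},{"travel":[0,-5.5,-5.2],"roll":0,"jaw":2}]}}

```text
clock: 13.15
tool_pos: [0.4992, 0.1767, 0.1882]
orientation: [179.8, -0.0, -99.8]
force: [-15.3, 5.4, 13.7]
opening: 0.0089
gripper_force: 30.0
```

Call:
{"api": "apply_moves", "payload": {"targets": [{"travel":[0,-5.7,-4.9],"roll":0,"jaw":2},{"travel":[0,-5.9,-4.7],"roll":0,"jaw":2},{"travel":[0,-6.1,-4.4],"roll":0,"jaw":2},{"travel":[0,0,0],"roll":0,"jaw":2}]}}

```text
clock: 13.55
tool_pos: [0.5183, 0.1734, 0.2031]
orientation: [180.0, -0.0, -99.8]
force: [-11.4, 2.8, 14.6]
opening: 0.0091
gripper_force: 30.0
```

```bash
python3 - <<'E'
from h import *
o=ctrl.get_obs();p=o['tool_pos'];print(p,o['force'],o['moment'])
ex=np.array([np.cos(np.radians(-9.7)),np.sin(np.radians(-9.7))])
h=np.array([.553,.1677])+.065*ex
for off in(0,-.002):
  r=(p[:2]-h)@ex-off; z=p[2]-.003-.0555; print(r,z,np.hypot(r,z),169.3-np.degrees(np.arctan2(z,r)))
E
```

```text
[0.5183436  0.17337472 0.20306706] [-11.43963041   2.7966437   14.56051738] [1.08312105 4.12421053 0.0083374 ]
-0.10011706769196325 0.14456706353570992 0.17584954677955567 44.59622645960144
-0.09811706769196325 0.14456706353570992 0.1747186161569719 45.1354240758528
```

Call:
{"api": "apply_moves", "payload": {"targets": [{"travel":[0,1,-2],"roll":0,"jaw":2},{"travel":[0,-6.3,-4.1],"roll":0,"jaw":2},{"travel":[0,-6.5,-3.9],"roll":0,"jaw":2},{"travel":[0,-6.7,-3.5],"roll":0,"jaw":2},{"travel":[0,-6.8,-3.3],"roll":0,"jaw":2},{"travel":[0,-6.9,-3.0],"roll":0,"jaw":2},{"travel":[0,-7.1,-2.6],"roll":0,"jaw":2},{"travel":[0,-7.2,-2.3],"roll":0,"jaw":2},{"travel":[0,0,0],"roll":0,"jaw":2}]}}

```text
clock: 14.45
tool_pos: [0.5654, 0.165, 0.2265]
orientation: [-180.0, -0.0, -99.8]
force: [-2.4, -2.9, 4.3]
opening: 0.0089
gripper_force: 30.0
```

Call:
{"api": "apply_moves", "payload": {"targets": [{"travel":[0,-7.2,-2.1],"roll":0,"jaw":2},{"travel":[0,-7.4,-1.7],"roll":0,"jaw":2},{"travel":[0,-7.4,-1.4],"roll":0,"jaw":2},{"travel":[0,-7.5,-1.0],"roll":0,"jaw":2},{"travel":[0,-7.5,-0.8],"roll":0,"jaw":2},{"travel":[0,-7.5,-0.4],"roll":0,"jaw":2},{"travel":[0,-7.6,-0.1],"roll":0,"jaw":2},{"travel":[0,0,0],"roll":0,"jaw":2}]}}

```text
clock: 15.25
tool_pos: [0.6168, 0.1561, 0.2332]
orientation: [-180.0, -0.1, -99.8]
force: [-2.1, -4.2, 1.2]
opening: 0.0086
gripper_force: 30.0
```

```bash
python3 - <<'E'
from h import *
o=ctrl.get_obs();p=o['tool_pos'];print(p,o['force'],o['moment'])
ex=np.array([np.cos(np.radians(-9.7)),np.sin(np.radians(-9.7))])
h=np.array([.553,.1677])+.065*ex
for off in(0,-.002):
  r=(p[:2]-h)@ex-off; z=p[2]-.003-.0555; print(r,z,np.hypot(r,z),169.3-np.degrees(np.arctan2(z,r)))
E
```

```text
[0.61684938 0.15605467 0.23318867] [-2.11767276 -4.22728588  1.20975759] [-1.64141646  0.50995421  0.0090711 ]
-0.00010133392618265668 0.17468867188458792 0.17468870127562863 79.26676369693647
0.0018986660738173433 0.17468867188458792 0.1746989897442486 79.92271507464174
```

Call:
{"api": "apply_moves", "payload": {"targets": [{"travel":[0,-7.6,0.2],"roll":0,"jaw":2},{"travel":[0,-7.5,0.6],"roll":0,"jaw":2},{"travel":[0,-7.5,0.9],"roll":0,"jaw":2},{"travel":[0,-7.4,1.3],"roll":0,"jaw":2},{"travel":[0,-7.4,1.5],"roll":0,"jaw":2},{"travel":[0,-7.3,1.9],"roll":0,"jaw":2},{"travel":[0,-7.2,2.2],"roll":0,"jaw":2},{"travel":[0,0,0],"roll":0,"jaw":2}]}}

```text
clock: 16.05
tool_pos: [0.6684, 0.1471, 0.2245]
orientation: [-180.0, -0.0, -99.8]
force: [0.4, -5.4, 1.0]
opening: 0.0093
gripper_force: 30.0
```

Call:
{"api": "apply_moves", "payload": {"targets": [{"travel":[0,-3.6,1.2],"roll":0,"jaw":2},{"travel":[0,-3.6,1.3],"roll":0,"jaw":2},{"travel":[0,-1.5,0.6],"roll":0,"jaw":2},{"travel":[0,0,0],"roll":0,"jaw":2}]}}

```text
clock: 16.45
tool_pos: [0.6758, 0.1457, 0.2217]
orientation: [180.0, -0.0, -99.8]
force: [-1.6, -4.5, 1.8]
opening: 0.0087
gripper_force: 30.0
```

```bash
python3 - <<'E'
from h import *
o=ctrl.get_obs();p=o['tool_pos'];print(p,o['force'],o['moment'])
ex=np.array([np.cos(np.radians(-9.7)),np.sin(np.radians(-9.7))])
h=np.array([.553,.1677])+.065*ex
for off in(0,-.002):
  r=(p[:2]-h)@ex-off; z=p[2]-.003-.0555; print(r,z,np.hypot(r,z),169.3-np.degrees(np.arctan2(z,r)))
E
```

```text
[0.67583991 0.14574947 0.22170199] [-1.59954387 -4.54954948  1.76425328] [-1.68048836  0.75617117 -0.00424313]
0.05978215567423906 0.16320198543380646 0.17380677255675434 99.41817514238573
0.06178215567423906 0.16320198543380646 0.17450479308400754 100.03478774092625
```

Call:
{"api": "apply_moves", "payload": {"targets": [{"travel":[0,-1.5,0.6],"roll":0,"jaw":2},{"travel":[0,-1,0.4],"roll":0,"jaw":2},{"travel":[0,0,0],"roll":0,"jaw":2}]}}

```text
clock: 16.75
tool_pos: [0.676, 0.1457, 0.2216]
orientation: [179.8, -0.1, -99.8]
force: [-14.5, -2.6, 11.0]
opening: 0.0088
gripper_force: 30.0
```

Call:
{"api": "apply_moves", "payload": {"targets": [{"travel":[0,2,-0.8],"roll":0,"jaw":2},{"travel":[0,0,0],"roll":0,"jaw":14},{"travel":[0,0,0],"roll":0,"jaw":26},{"travel":[0,0,0],"roll":0,"jaw":36},{"travel":[0,0,0],"roll":0,"jaw":36},{"travel":[0,0,-10],"roll":0,"jaw":36},{"travel":[0,0,-20],"roll":0,"jaw":36},{"travel":[0,0,-30],"roll":0,"jaw":36},{"travel":[0,0,-20],"roll":0,"jaw":60},{"travel":[15,7,0],"roll":0,"jaw":60}]}}

```text
clock: 17.75
tool_pos: [0.6684, 0.1339, 0.3057]
orientation: [-179.7, 0.2, -99.7]
force: [0.3, -0.8, 0.0]
opening: 0.0467
gripper_force: 0.0
```

Call:
{"api": "apply_moves", "payload": {"targets": [{"travel":[35,16,0],"roll":0,"jaw":60},{"travel":[35,16,0],"roll":0,"jaw":60},{"travel":[35,16,0],"roll":0,"jaw":60},{"travel":[35,16,0],"roll":0,"jaw":60},{"travel":[35,16,0],"roll":0,"jaw":60},{"travel":[35,16,0],"roll":0,"jaw":60},{"travel":[35,16,0],"roll":0,"jaw":60},{"travel":[35,16,0],"roll":0,"jaw":60},{"travel":[35,16,0],"roll":0,"jaw":60},{"travel":[15,7,0],"roll":-8,"jaw":60}]}}

```text
clock: 18.75
tool_pos: [0.459, -0.1687, 0.3021]
orientation: [-180.0, 0.0, -91.8]
force: [-1.0, 0.5, 0.4]
opening: 0.06
gripper_force: 0.0
```

Call:
{"api": "apply_moves", "payload": {"targets": [{"travel":[0,0,0],"roll":-8.2,"jaw":60},{"travel":[0,0,0],"roll":-8.2,"jaw":60},{"travel":[0,0,0],"roll":-8.2,"jaw":60},{"travel":[0,0,0],"roll":-8.2,"jaw":60},{"travel":[0,0,0],"roll":-8.2,"jaw":60},{"travel":[0,0,0],"roll":-8.2,"jaw":60},{"travel":[0,0,0],"roll":-8.2,"jaw":60},{"travel":[0,0,0],"roll":-8.2,"jaw":60},{"travel":[0,0,0],"roll":-8.2,"jaw":60},{"travel":[0,0,0],"roll":-8.2,"jaw":60}]}}

```text
clock: 19.75
tool_pos: [0.4609, -0.1669, 0.3018]
orientation: [-180.0, -0.0, -9.5]
force: [-0.0, 0.1, 0.2]
opening: 0.0599
gripper_force: 0.0
```

```bash
python3 - <<'E'
from h import *
snap('top','t2.png',5,(150,120,300,240)); snap('scene','s2.png',1.42)
legs([])
E
```

```text
at [ 0.4609 -0.1668  0.3018 -9.6993] t 19.85 open 0.06020638843360034 F [-0.3  0.1 -1. ]
```

View pics/t2.png

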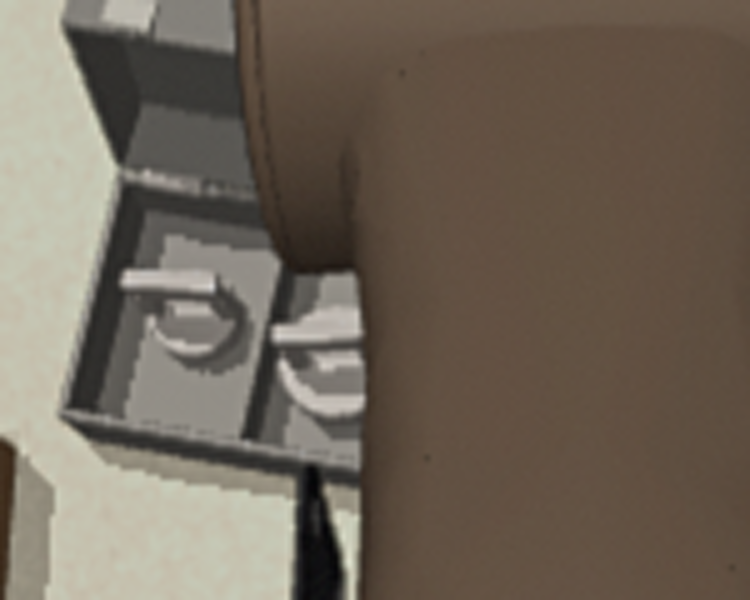

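The lid is open. The left and middle bays show a smaller weight and a bigger one, but the arm hides the right bay. The scene camera should show all three.

```bash
python3 - <<'E'
import cv2
im=cv2.imread('pics/raw_s2.png')
cv2.imwrite('pics/s2c.png',cv2.resize(im[215:355,225:385],None,fx=4.2,fy=4.2,interpolation=cv2.INTER_CUBIC))
E
```

View pics/s2c.png

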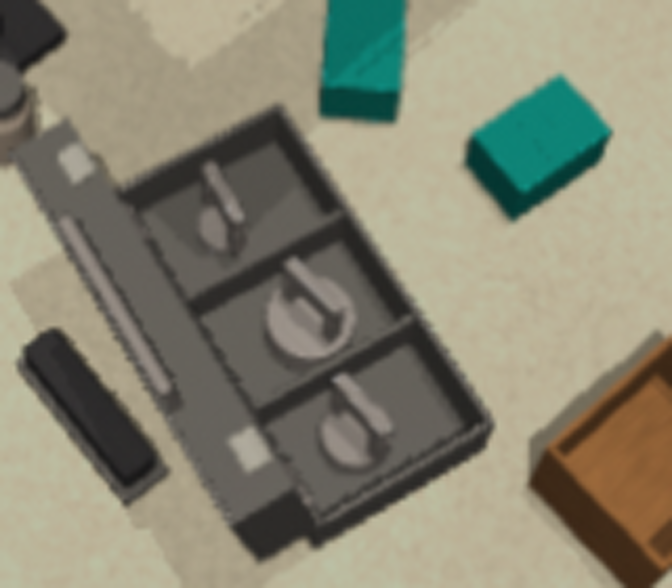

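The three candidates in the crop are the weights at (222,215), (310,315) and (355,420). The middle-bay one at (310,315) has clearly the widest body, so it is the largest.

```bash
python3 - <<'E'
from h import *
o=(225,215);s=4.2
g=lambda x,y,z: px2w('scene',o[0]+(x+.5)/s-.5,o[1]+(y+.5)/s-.5,z)
a=g(291,264,.087);b=g(338,314,.087)
print(a,b,(a+b)/2,np.linalg.norm(a-b),np.degrees(np.arctan2(*(b-a)[1::-1]))-90)
t=lambda x,y,z: px2w('top',150+(x+.5)/5-.5,120+(y+.5)/5-.5,z)
print('top left end of lug',t(273,330,.087))
c=(a+b)[:2]/2
for c in (c,):
  th=np.linspace(0,2*np.pi,60)
  for z in(.005,.033):
    q=(w2px('scene',[(c[0]+.029*np.cos(k),c[1]+.029*np.sin(k),z) for k in th])-o)*s
    print(z,q.min(0),q.max(0))
legs([(.551,.168,.3,-9.7)])
E
```

```text
[0.54384184 0.15237511 0.087     ] [0.54366348 0.19622211 0.087     ] [0.54375266 0.17429861 0.087     ] 0.0438473552313696 0.2330614079490232
top left end of lug [0.54745775 0.19733401 0.087     ]
0.005 [262.655453   292.85647174] [350.54273994 375.86281722]
0.033 [263.82064916 276.882234  ] [353.41009447 361.20198441]
at [ 0.4609 -0.1668  0.3018 -9.6993] t 19.85 open 0.06020638843360034 F [-0.3  0.1 -1. ]
roll 0.0 then travel [  32.4 -345.2    1.8]
```

Call:
{"api": "apply_moves", "payload": {"targets": [{"travel":[5,25,0],"roll":0,"jaw":60},{"travel":[8,45,0],"roll":0,"jaw":60},{"travel":[8,45,0],"roll":0,"jaw":60},{"travel":[8,45,0],"roll":0,"jaw":60},{"travel":[8,45,0],"roll":0,"jaw":60},{"travel":[5,25,0],"roll":0,"jaw":60},{"travel":[0,0,0],"roll":0,"jaw":60}]}}

```text
clock: 20.55
tool_pos: [0.4627, -0.4035, 0.3005]
orientation: [-180.0, 0.1, -10.3]
force: [0.3, -0.0, -0.1]
opening: 0.0598
gripper_force: 0.0
```

```bash
python3 - <<'E'
from h import *
snap('top','t3.png',7,(185,150,270,225))
E
```

```text
(no output)
```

View pics/t3.png

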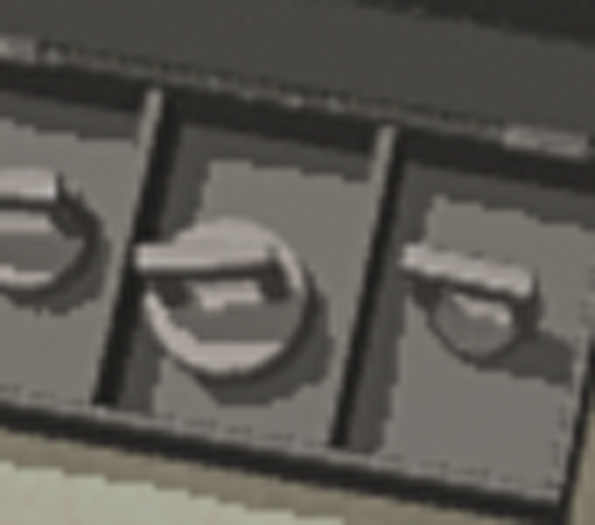

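The clear top crop shows the big weight's lug running from (138,258) to (277,254), between the other two weights.

```bash
python3 - <<'E'
from h import *
t=lambda x,y,z: px2w('top',185+(x+.5)/7-.5,150+(y+.5)/7-.5,z)
a=t(137,259,.087);b=t(275,253,.087);print(a,b,(a+b)/2,np.linalg.norm(a-b),np.degrees(np.arctan2(*(a-b)[1::-1]))-90)
c=(.545,.174)
th=np.linspace(0,2*np.pi,60)
q=(w2px('top',[(c[0]+.029*np.cos(k),c[1]+.029*np.sin(k),.033) for k in th])-(185,150))*7
print(q.min(0),q.max(0))
legs([(.545,.174,.30,1.5),(.545,.174,.0895,1.5),(.545,.174,.30,1.5),(.43,-.166,.30,.8)])
E
```

```text
[0.54503841 0.19736012 0.087     ] [0.54738314 0.15013891 0.087     ] [0.54621077 0.17374951 0.087     ] 0.04727938187221079 2.842646525644767
[144.74753255 219.6017946 ] [305.94244447 375.38146062]
at [  0.4628  -0.402    0.3007 -10.2121] t 20.6 open 0.05979281478691584 F [-0.4  0.5 -1.2]
roll -11.7 then travel [  97.3 -573.7    0.7]
roll -0.0 then travel [  0.    0.  210.5]
roll -0.0 then travel [   0.     0.  -210.5]
roll 0.7 then travel [-119.7  338.4   -0. ]
```

Call:
{"api": "apply_moves", "payload": {"targets": [{"travel":[0,0,0],"roll":-5.8,"jaw":62},{"travel":[3,-18,0],"roll":-5.9,"jaw":62},{"travel":[7,-40,0],"roll":0,"jaw":62},{"travel":[7,-40,0],"roll":0,"jaw":62},{"travel":[7,-40,0],"roll":0,"jaw":62},{"travel":[7,-40,0],"roll":0,"jaw":62},{"travel":[7,-40,0],"roll":0,"jaw":62},{"travel":[7,-40,0],"roll":0,"jaw":62},{"travel":[7,-40,0],"roll":0,"jaw":62},{"travel":[7,-40,0],"roll":0,"jaw":62}]}}

```text
clock: 21.6
tool_pos: [0.5126, -0.0588, 0.3022]
orientation: [-180.0, -0.1, 1.8]
force: [0.5, -0.3, -0.2]
opening: 0.062
gripper_force: 0.0
```

Call:
{"api": "apply_moves", "payload": {"targets": [{"travel":[7,-40,0],"roll":0,"jaw":62},{"travel":[7,-40,0],"roll":0,"jaw":62},{"travel":[7,-40,0],"roll":0,"jaw":62},{"travel":[7,-40,0],"roll":0,"jaw":62},{"travel":[7,-40,0],"roll":0,"jaw":62},{"travel":[3,-24,0],"roll":0,"jaw":62},{"travel":[0,-8,0],"roll":0,"jaw":62},{"travel":[0,0,0],"roll":0,"jaw":62},{"travel":[0,0,0],"roll":0,"jaw":62}]}}

```text
clock: 22.5
tool_pos: [0.5431, 0.1716, 0.3019]
orientation: [-180.0, -0.0, 1.8]
force: [0.5, -0.8, -0.0]
opening: 0.0622
gripper_force: 0.0
```

```bash
python3 - <<'E'
from h import *
legs([(.5455,.174,.084,1.5)])
E
```

```text
at [0.5431 0.1716 0.3019 1.8485] t 22.5 open 0.06218574366888012 F [ 0.5 -0.8 -0. ]
roll 0.3 then travel [  2.5  -2.4 217.9]
```

Call:
{"api": "apply_moves", "payload": {"targets": [{"travel":[2.5,-2,25],"roll":0,"jaw":62},{"travel":[0,0,40],"roll":0,"jaw":62},{"travel":[0,0,40],"roll":0,"jaw":62},{"travel":[0,0,40],"roll":0,"jaw":62},{"travel":[0,0,30],"roll":0,"jaw":62},{"travel":[0,0,20],"roll":0,"jaw":62},{"travel":[0,0,15],"roll":0,"jaw":62},{"travel":[0,0,7],"roll":0,"jaw":62},{"travel":[0,0,0],"roll":0,"jaw":62}]}}

```text
clock: 23.4
tool_pos: [0.5457, 0.173, 0.0842]
orientation: [180.0, 0.1, 1.8]
force: [-0.0, -0.1, 0.2]
opening: 0.0618
gripper_force: 0.0
```

Call:
{"api": "apply_moves", "payload": {"targets": [{"travel":[0,0,0],"roll":0,"jaw":52},{"travel":[0,0,0],"roll":0,"jaw":45},{"travel":[0,0,0],"roll":0,"jaw":35},{"travel":[0,0,0],"roll":0,"jaw":35},{"travel":[0,0,0],"roll":0,"jaw":35}]}}

```text
clock: 23.9
tool_pos: [0.5466, 0.1744, 0.0857]
orientation: [-180.0, -0.1, 1.9]
force: [-0.5, -0.2, 6.4]
opening: 0.0455
gripper_force: 30.0
```

Call:
{"api": "apply_moves", "payload": {"targets": [{"travel":[0,0,-5],"roll":0,"jaw":35},{"travel":[0,0,-10],"roll":0,"jaw":35},{"travel":[0,0,-20],"roll":0,"jaw":35},{"travel":[0,0,-30],"roll":0,"jaw":35},{"travel":[0,0,-35],"roll":0,"jaw":35},{"travel":[0,0,-35],"roll":0,"jaw":35},{"travel":[0,0,-25],"roll":0,"jaw":35},{"travel":[0,0,-10],"roll":0,"jaw":35},{"travel":[0,0,0],"roll":0,"jaw":35},{"travel":[0,0,0],"roll":0,"jaw":35}]}}

```text
clock: 24.9
tool_pos: [0.545, 0.1738, 0.253]
orientation: [180.0, 0.1, 1.9]
force: [-0.2, 0.1, -7.2]
opening: 0.0454
gripper_force: 30.0
```

Call:
{"api": "apply_moves", "payload": {"targets": [{"travel":[-4,8,0],"roll":0.5,"jaw":35},{"travel":[-7,16,0],"roll":0.5,"jaw":35},{"travel":[-9,25,0],"roll":0,"jaw":35},{"travel":[-9,30,0],"roll":0,"jaw":35},{"travel":[-9,30,0],"roll":0,"jaw":35},{"travel":[-9,30,0],"roll":0,"jaw":35},{"travel":[-9,30,0],"roll":0,"jaw":35},{"travel":[-9,30,0],"roll":0,"jaw":35},{"travel":[-9,30,0],"roll":0,"jaw":35},{"travel":[-9,30,0],"roll":0,"jaw":35}]}}

```text
clock: 25.9
tool_pos: [0.4654, -0.0883, 0.254]
orientation: [180.0, 0.1, 0.8]
force: [0.5, 0.7, -5.3]
opening: 0.0456
gripper_force: 30.0
```

Call:
{"api": "apply_moves", "payload": {"targets": [{"travel":[-9,30,0],"roll":0,"jaw":35},{"travel":[-9,25,0],"roll":0,"jaw":35},{"travel":[-7,16,0],"roll":0,"jaw":35},{"travel":[-3,8,0],"roll":0,"jaw":35},{"travel":[0,0,0],"roll":0,"jaw":35},{"travel":[0,0,0],"roll":0,"jaw":35}]}}

```text
clock: 26.5
tool_pos: [0.4401, -0.1658, 0.2544]
orientation: [-180.0, 0.0, 0.8]
force: [-1.0, 0.5, -5.9]
opening: 0.0455
gripper_force: 30.0
```

```bash
python3 - <<'E'
from h import *
legs([(.446,-.166,.2137,.8)])
snap('scene','s4.png',5,(150,130,310,250))
E
```

```text
at [ 0.4401 -0.1658  0.2544  0.8345] t 26.5 open 0.04550792931865515 F [-1.   0.5 -5.9]
roll 0.0 then travel [ 5.9  0.3 40.7]
```

View pics/s4.png

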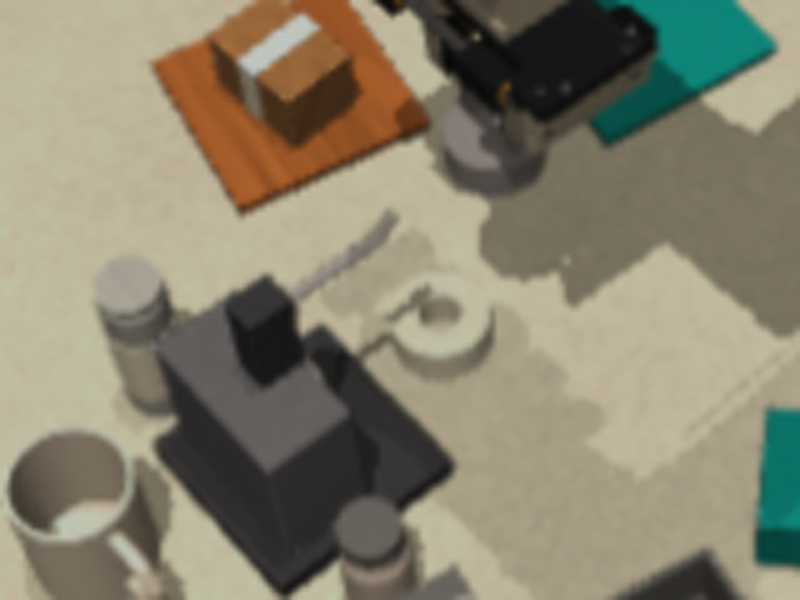

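The crop shows the weight at (490,150), held in front of the scale, and the hook tip at about (389,217). I'll cross-check the tip from this view.

```bash
python3 - <<'E'
from h import *
print('tip at z.18',px2w('scene',150+389.5/5-.5,130+217.5/5-.5,.180))
for P in [(.510,-.1665,.180),(.510,-.1665,.184),(.52,-.1664,.17),(.584,-.165,.174)]: print(P,(w2px('scene',[P])[0]-(150,130))*5,(w2px('top',[P])[0]-(310,100))*3.4)
E
```

```text
tip at z.18 [ 0.50819017 -0.17078925  0.18      ]
(0.51, -0.1665, 0.18) [389.06748412 221.58149357] [180.70123631 310.29107954]
(0.51, -0.1665, 0.184) [388.4703425  217.37301141] [181.80461576 308.65529417]
(0.52, -0.1664, 0.17) [376.25313839 241.68923836] [177.26969437 299.40515533]
(0.584, -0.165, 0.174) [283.06178943 301.72774419] [172.65345519 203.56781222]
```

Call:
{"api": "apply_moves", "payload": {"targets": [{"travel":[2,0.5,8],"roll":0,"jaw":35},{"travel":[4,0,13],"roll":0,"jaw":35},{"travel":[0,0,13],"roll":0,"jaw":35},{"travel":[0,0,6.5],"roll":0,"jaw":35},{"travel":[0,0,0],"roll":0,"jaw":35},{"travel":[4,0,0],"roll":0,"jaw":35},{"travel":[8,0,0],"roll":0,"jaw":35},{"travel":[8,0,0],"roll":0,"jaw":35},{"travel":[8,0,0],"roll":0,"jaw":35},{"travel":[8,0,0],"roll":0,"jaw":35}]}}

```text
clock: 27.55
tool_pos: [0.4835, -0.1656, 0.2143]
orientation: [180.0, -0.0, 0.9]
force: [-0.0, -0.0, -5.9]
opening: 0.0457
gripper_force: 30.0
```

Call:
{"api": "apply_moves", "payload": {"targets": [{"travel":[8,0,0],"roll":0,"jaw":35},{"travel":[8,0,0],"roll":0,"jaw":35},{"travel":[8,0,0],"roll":0,"jaw":35},{"travel":[4,0,0],"roll":0,"jaw":35},{"travel":[0,0,0],"roll":0,"jaw":35}]}}

```text
clock: 28.05
tool_pos: [0.5111, -0.1651, 0.2139]
orientation: [180.0, 0.0, 0.9]
force: [-0.3, -0.5, -6.8]
opening: 0.0454
gripper_force: 30.0
```

Call:
{"api": "apply_moves", "payload": {"targets": [{"travel":[4,0,0],"roll":0,"jaw":35},{"travel":[8,0.3,0],"roll":0,"jaw":35},{"travel":[8,0.5,0],"roll":0,"jaw":35},{"travel":[6,0,0],"roll":0,"jaw":35},{"travel":[3,0,0],"roll":0,"jaw":35},{"travel":[0,0,0],"roll":0,"jaw":35},{"travel":[0,0,0],"roll":0,"jaw":35}]}}

```text
clock: 28.75
tool_pos: [0.5394, -0.1655, 0.214]
orientation: [-180.0, 0.0, 0.9]
force: [0.2, 0.8, -6.6]
opening: 0.0456
gripper_force: 30.0
```

```bash
python3 - <<'E'
from h import *
legs([(.5405,-.166,.1967,.8)])
snap('scene','s5.png',6,(180,130,280,220))
E
```

```text
at [ 0.5394 -0.1655  0.214   0.8798] t 28.75 open 0.045579504842198554 F [ 0.2  0.8 -6.6]
roll 0.1 then travel [ 1.1  0.5 17.3]
```

View pics/s5.png

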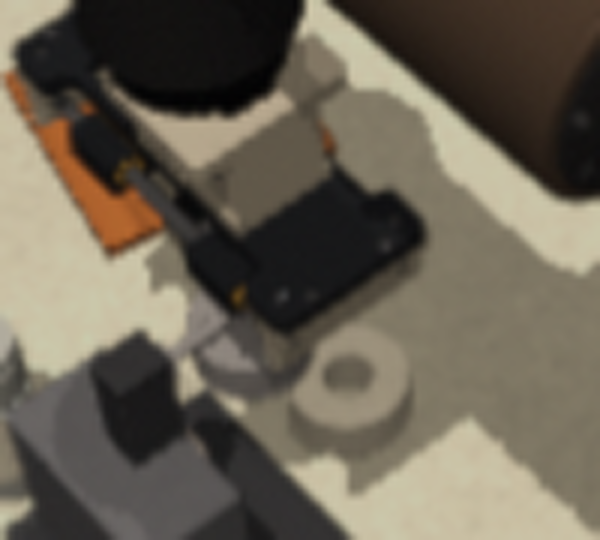

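The rod runs from the neck at about (180,345) into the lug at (205,320). Now I'll lower the weight onto the seat.

Call:
{"api": "apply_moves", "payload": {"targets": [{"travel":[1,0.5,4],"roll":0,"jaw":35},{"travel":[0,0,5],"roll":0,"jaw":35},{"travel":[0,0,4],"roll":0,"jaw":35},{"travel":[0,0,2],"roll":0,"jaw":35},{"travel":[0,0,1],"roll":0,"jaw":35},{"travel":[0,0,0],"roll":0,"jaw":35},{"travel":[0,0,0],"roll":0,"jaw":35}]}}

```text
clock: 29.5
tool_pos: [0.5407, -0.166, 0.1983]
orientation: [180.0, -0.0, 0.9]
force: [0.3, -0.0, -6.0]
opening: 0.0454
gripper_force: 30.0
```

Call:
{"api": "apply_moves", "payload": {"targets": [{"travel":[0,0,1],"roll":0,"jaw":35},{"travel":[0,0,0.7],"roll":0,"jaw":35},{"travel":[0,0,0],"roll":0,"jaw":35},{"travel":[0,0,0],"roll":0,"jaw":35}]}}

```text
clock: 29.9
tool_pos: [0.5407, -0.166, 0.1967]
orientation: [180.0, -0.0, 0.9]
force: [-0.8, 1.1, -4.5]
opening: 0.0457
gripper_force: 30.0
```

Call:
{"api": "apply_moves", "payload": {"targets": [{"travel":[0,0,0.7],"roll":0,"jaw":35},{"travel":[0,0,0],"roll":0,"jaw":35},{"travel":[0,0,0],"roll":0,"jaw":35}]}}

```text
clock: 30.2
tool_pos: [0.5407, -0.166, 0.1964]
orientation: [180.0, -0.0, 0.9]
force: [-2.6, 1.7, 3.0]
opening: 0.0456
gripper_force: 30.0
```

Call:
{"api": "apply_moves", "payload": {"targets": [{"travel":[0,0,-0.3],"roll":0,"jaw":35},{"travel":[0,0,0],"roll":0,"jaw":46},{"travel":[0,0,0],"roll":0,"jaw":48},{"travel":[0,0,0],"roll":0,"jaw":52},{"travel":[0,0,0],"roll":0,"jaw":58},{"travel":[0,0,0],"roll":0,"jaw":64},{"travel":[0,0,0],"roll":0,"jaw":64}]}}

```text
clock: 30.9
tool_pos: [0.5406, -0.166, 0.196]
orientation: [180.0, -0.0, 0.9]
force: [-0.2, -0.9, -0.7]
opening: 0.063
gripper_force: 0.0
```

Call:
{"api": "apply_moves", "payload": {"targets": [{"travel":[0,0,-5],"roll":0,"jaw":64},{"travel":[0,0,-15],"roll":0,"jaw":64},{"travel":[0,0,-30],"roll":0,"jaw":64},{"travel":[0,0,-40],"roll":0,"jaw":64},{"travel":[-10,0,-20],"roll":0,"jaw":64},{"travel":[-35,0,0],"roll":0,"jaw":64},{"travel":[-40,0,0],"roll":0,"jaw":64},{"travel":[-40,0,0],"roll":0,"jaw":64},{"travel":[-20,-20,0],"roll":0,"jaw":64},{"travel":[0,-40,0],"roll":0,"jaw":64}]}}

```text
clock: 31.9
tool_pos: [0.3923, -0.1092, 0.3069]
orientation: [-180.0, -0.1, 0.7]
force: [1.6, 1.0, -0.4]
opening: 0.0637
gripper_force: 0.0
```

Call:
{"api": "apply_moves", "payload": {"targets": [{"travel":[0,-40,0],"roll":0,"jaw":64},{"travel":[0,-40,0],"roll":0,"jaw":64},{"travel":[0,-40,0],"roll":0,"jaw":64},{"travel":[0,-20,0],"roll":0,"jaw":64},{"travel":[0,0,0],"roll":0,"jaw":64},{"travel":[0,0,0],"roll":0,"jaw":64},{"travel":[0,0,0],"roll":0,"jaw":64},{"travel":[0,0,0],"roll":0,"jaw":64},{"travel":[0,0,0],"roll":0,"jaw":64},{"travel":[0,0,0],"roll":0,"jaw":64}]}}

```text
clock: 32.9
tool_pos: [0.3925, 0.0313, 0.3061]
orientation: [180.0, 0.0, 0.8]
force: [0.2, -0.9, -0.3]
opening: 0.0644
gripper_force: 0.0
```

Call:
{"api": "apply_moves", "payload": {"targets": [{"travel":[0,0,0],"roll":0,"jaw":64},{"travel":[0,0,0],"roll":0,"jaw":64},{"travel":[0,0,0],"roll":0,"jaw":64},{"travel":[0,0,0],"roll":0,"jaw":64},{"travel":[0,0,0],"roll":0,"jaw":64},{"travel":[0,0,0],"roll":0,"jaw":64},{"travel":[0,0,0],"roll":0,"jaw":64},{"travel":[0,0,0],"roll":0,"jaw":64},{"travel":[0,0,0],"roll":0,"jaw":64},{"travel":[0,0,0],"roll":0,"jaw":64}]}}

```text
clock: 33.9
tool_pos: [0.3925, 0.0318, 0.306]
orientation: [-180.0, 0.0, 0.9]
force: [-1.7, -0.6, -1.0]
opening: 0.0636
gripper_force: 0.0
```

```bash
python3 - <<'E'
from h import *
snap('scene','s6.png',1.42)
a=cv2.imread('pics/raw_s6.png')
for i in range(6):
    b=np.array(ctrl.snapshot('scene'))[:,:,::-1]
    print(np.abs(a[140:240,180:260].astype(int)-b[140:240,180:260]).mean(),np.abs(a[140:240,180:260].astype(int)-b[140:240,180:260]).max()); 
E
```

```text
0.39570833333333333 2
0.39808333333333334 2
0.3870416666666667 3
0.39308333333333334 2
0.38758333333333334 2
0.390875 3
```

View pics/s6.png

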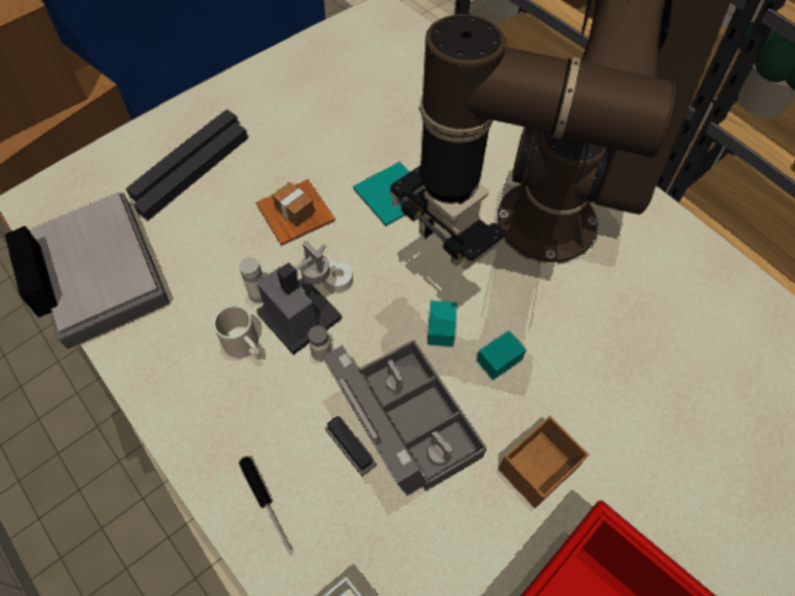

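The picture shows the weight hanging on the hook at (315,263), not moving between frames. The lid is open, two weights are in the case at (397,378) and (440,450), and the carton is on the board at (294,203). I'm handing it in.

```bash
python3 -c "
from plant import ctrl
print(ctrl.close_job())"
```

```text
the job is handed in; nothing more can be done
None
```

The job is handed in at about 34 s: the carton stands in the middle of the wooden board, the lid rests open on its stop, the largest weight hangs still on the hook, and nothing else was moved; the hand-in returned no verdict.

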